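# Raise the bench hood's window to the pointer

## Robot

A 6-joint arm with a two-finger parallel gripper is mounted at the origin on the work surface. World frame = base frame: x ahead of the robot, y to its left, z up, the work surface at z = 0. Lengths are in m, angles in degrees, forces in N, time in s.
With the tool pointing down it reaches from about 0.275 to 0.975 m from the base axis. Payload 8.4 kg.
Tool frame: the origin (TCP) lies between the finger pads; the fingertips stand 11 mm ahead of it and the grasp point (between the pads) lies 8 mm behind it; x points along the fingers, y is the direction in which the jaws open and shut, and the axes are right-handed (so a half turn about x gives the same grasp; the last joint's range is limited). The gripper opens to 92 mm and grips with 3 to 60 N. Pads are 20 mm wide; open, the fingers measure 128 mm over their backs; the gripper's body (75 mm by 189 mm) begins 69 mm behind the grasp point.
Start: joints at [-64.309, 20.225, 93.587, -0, 66.188, -0.138], TCP at [0.272, -0.563, 0.226] pointing down, gripper open.
Joint ranges: [-150.9, 150.9], [-52.94, 120.26], [3.33, 152.33], [-74.26, 254.26], [0, 154.13], [-172.89, 172.89]. Speed limits (degrees/s): [127.2, 127.2, 159.86, 180, 180, 180].

## Interface

Orientations are given as [roll, pitch, yaw] about the fixed x, y, z axes, in that order (R = Rz(yaw) Ry(pitch) Rx(roll)).
In Python, from workcell import manip, grab_frame, workorder gives the robot as it stands.
- The arm moves only by the shell command python3 -m creep 'ROWS' [FORCE]. ROWS is JSON, a list of rows, each a list of 3 entries, a list of its own where there are three numbers: the shift along the world's x, y, z as a fraction of full scale, then the turn about the world's z as a fraction of full scale, then the opening in per cent of the stroke, from 0 (shut) to 100 (fully open). A call has 1 to 12 rows; each row shifts and turns the pose as measured when the row begins; what a row does not reach is not made up. Full scale, the value 1, is 0.15 m for a shift and 180 degrees for a turn. A row lasts 1/8 s, in which the tool goes at most 62.5 mm and 10.7 degrees, less where a joint would pass 70% of its speed; a pose out of reach is approached as far as the arm can. A call with a number of a shift or a turn outside -1 to 1 is refused whole. A call with a gripper value outside its range is refused whole. The fingers move at their own pace and stop on an object; FORCE is the grip in N (left out, the last holds). Time passes only in rows, so rows that do not move let the fingers close. It gives the time, the measured TCP pose, the force and the opening at its end, in the units of the state.
- manip.sense(): the state, without advancing time (a new reading comes with each control period).
- grab_frame(name): name is "scene" or "top" or "wrist"; returns a dict with "img" (480x640x3 uint8, red, green, blue), "mtx" (3x3 intrinsics, pixels), "origin" and "rotation" of the camera in the world. Camera axes: x right, y down, z forward; pixel columns grow to the right and rows downward; lengths in m; the calibration is good to about 2 mm. A picture is of the moment at which its call begins. There is no depth.
- workorder.job_done(): hands the job in, once; it reports no verdict.
The state is a dict: "t": time; "qpos": joint angles; "joint_vel": joint speeds; "tau": joint torques, N m; "ee_pos": TCP position; "ee_rot": TCP orientation; "wrist_force": force on the tool from outside, world axes, zero at the start; "torque": the same for the moment, N m; "opening": finger opening in m.
Only numpy, scipy, OpenCV 4.12 (cv2) and the standard library are available. Lean on these libraries where they do the work, as an engineer would, in place of code of your own. Each camera call takes 0.05 s, during which the arm holds its last target.

## Task

Push the hood's sloping window up with the fingertips from beneath its lip until the lip is level with the pointer clamped on the left rail, then take the hand away and leave the window standing there. Do not pinch the lip or press on its top, do not shove the window well past the pointer, and leave the pointer and everything else on the table and in the hood as it stands.

Things in the scene. Friction and masses are not known exactly. Their poses are not given: they have to be found in the camera images.
- hood: fixed white-framed clear bench hood, 420 mm deep (x), 560 wide (y), 410 high; origin at the centre of its underside; its -x side, the front, is turned to the robot. The front slopes back at 50 degrees above the horizontal, starting 28 mm above the table and 195 mm before the origin, between two white rails with ticks (45 mm wide, inner edges 470 mm apart). Its place and yaw vary
- sash (a joint): travel of the clear sliding window up the slope (m): 0 = fully down, 0.24 = top stop. It is counterweighted: it stays wherever it is left and takes about 2 to 5 N along the slope to move. Its lip is a straight black plastic ledge, 420 mm long, 14 mm thick, standing out 36 mm square from the face, 60 mm up from the window's lower edge; the lip's upper 6 mm is set back 8 mm from the outer edge
- lip (a point): middle of the window's lip (mid length, halfway out, mid thickness): its flat underside lies 7 mm below this point down the slope, its free outer edge 18 mm farther out, the window's face 18 mm farther in. Axes: z up the slope (the way the window moves), y along the lip to the left as the robot sees it, x square to the window, into the hood
- mark (a point): tip of the tightly clamped dark steel pointer (block 40 x 22 mm, black thumbscrew, narrow tongue) on the front of the left (+y) rail; the tip points right, at the left end of the lip. Axes as for the lip's point; the lip is level with it when the two points differ by zero along that z. It stands at varying heights, 70 to 200 mm up the slope from the lip's start
- dropper_a: white plastic dropper bottle, 42 mm wide, 115 mm tall, in front of the hood's left rail; origin at the centre of its underside; leave it alone
- dropper_b: white plastic dropper bottle without label, 42 mm wide, 115 mm tall, in front of the hood's right rail; origin at the centre of its underside; leave it alone
- dropper_c: white plastic dropper bottle, 42 mm wide, 115 mm tall, near the hood's right front corner; origin at the centre of its underside; leave it alone
- tube_rack: wooden rack with five glass test tubes, 250 x 75 mm, 149 mm tall, left of the hood; origin at the centre of its underside; leave it alone
- paper_cup: white paper cup, 62 mm wide, 70 mm tall, right of the hood; origin at the centre of its underside; leave it alone
- strip_box: small cardboard box 55 x 90 mm, 35 mm tall, standing inside the hood on its floor; origin at the centre of its underside; leave it alone
- beaker: glass beaker 70 mm wide, 90 mm tall, standing inside the hood on its 20 mm thick floor; origin at the centre of its underside; leave it alone
- reagent_jar: amber glass jar 60 mm wide, 100 mm tall, standing inside the hood on its floor; origin at the centre of its underside; leave it alone

How it is judged:
By the outcome, as a careful person would: the job done as asked, in the order asked, and still so for the second after the job is handed in, with the robot touching nothing.
It also fails if it takes over 42 s, if anything falls off the work surface, if the arm or the gripper's body presses on something with over 40 N, if the wrist force passes 120 N, or if a joint passes its speed limit or range.

## Working session

There is one attempt and no reset: what is moved stays moved. The work goes in short steps, Python scripts to look and compute and a shell command to move; the robot and the scene stay as the last step left them, time stands still between calls to the robot, and variables do not carry over. Pictures are saved under pics/ and viewed, and the job is handed in when it is done.

```bash
mkdir -p pics; ls
python3 - <<'E'
from workcell import manip, grab_frame
import cv2,numpy as np
print(manip.sense())
for n in ["scene","top","wrist"]:
    f=grab_frame(n); cv2.imwrite(f"pics/{n}0.png",f["img"][:,:,::-1]); print(n,f["mtx"].tolist(),f["origin"],np.round(f["rotation"],4).tolist())
    np.savez(f"{n}0.npz",**f)
E
```

```text
pics
{'t': 0.0, 'qpos': array([-6.43101405e+01,  2.02632201e+01,  9.36299433e+01, -9.90499772e-04,
        6.61884965e+01, -1.37826015e-01]), 'joint_vel': array([ 0.03291359, -0.0112797 ,  0.03980256,  0.10485511, -0.07621556,
        0.15748024]), 'tau': array([ 1.06758762e-03, -5.93845689e+01, -3.34206748e+01,  6.96762116e-02,
        2.33155210e-02, -9.30497390e-05]), 'ee_pos': array([ 0.27206759, -0.56212333,  0.22484922]), 'ee_rot': array([-89.50243593,  89.9183351 , 116.3256501 ]), 'wrist_force': array([ 0.24160739, -0.66362203,  0.02396765]), 'torque': array([-0.01901088,  0.04667543,  0.03929556]), 'opening': 0.0921858628774025}
scene [[624.0740043090375, 0.0, 325.1700408323803], [0.0, 624.0740043090375, 240.66778302157667], [0.0, 0.0, 1.0]] [ 0.98763586 -0.12697861  1.39440856] [-161.0894, 0.2563, 74.0311]
top [[602.6352718750422, 0.0, 313.78450224971886], [0.0, 602.6352718750422, 242.03842201213416], [0.0, 0.0, 1.0]] [0.44849672 0.02508307 1.33369166] [-175.5116, -0.7414, -88.7473]
wrist [[390.44151902402825, 0.0, 317.42440289642974], [0.0, 390.44151902402825, 235.8612148104269], [0.0, 0.0, 1.0]] [ 0.3352913  -0.53290584  0.3851194 ] [165.6259, 0.1095, -64.1625]
```

View pics/scene0.png

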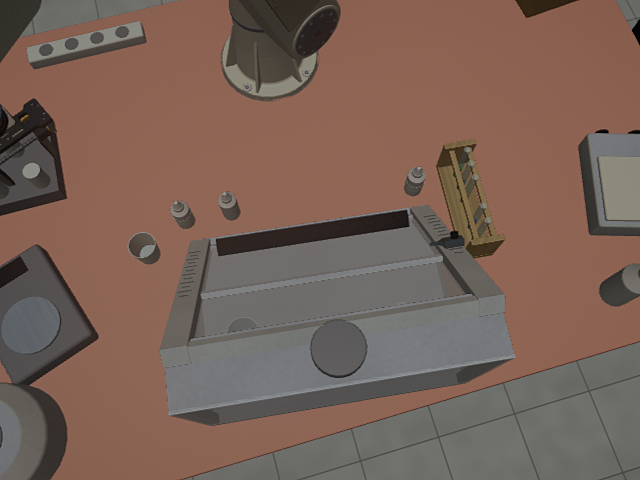

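View pics/top0.png

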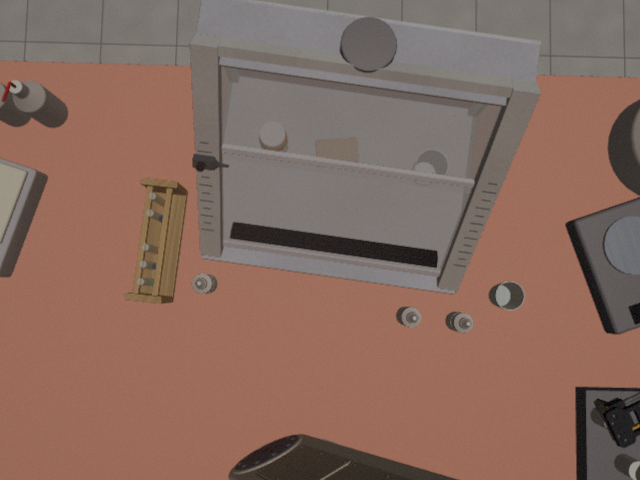

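View pics/wrist0.png

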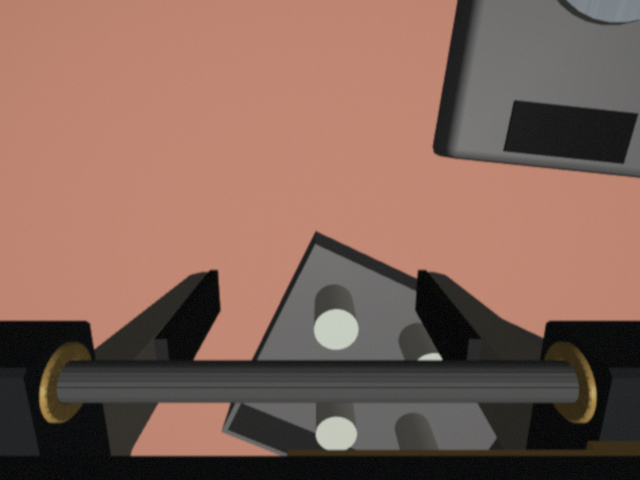

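Run:
```python
import cv2
t=cv2.imread('pics/top0.png'); s=cv2.imread('pics/scene0.png')
def c(im,x,y,w,h,k,n): cv2.imwrite(f'pics/{n}.png',cv2.resize(im[y:y+h,x:x+w],None,fx=k,fy=k,interpolation=cv2.INTER_CUBIC))
# two-by-two mosaics
import numpy as np
def m(im,boxes,k,n):
    cv2.imwrite(f'pics/{n}.png',np.vstack([np.hstack([cv2.resize(im[y:y+45,x:x+66],None,fx=k,fy=k,interpolation=cv2.INTER_CUBIC) for x,y in r]) for r in boxes]))
m(t,[[(195,210),(395,230)],[(185,140),(395,250)]],6,'tc')
m(s,[[(185,215),(380,195)],[(405,200),(420,220)]],6,'sc')
```

```text
(no output)
```

View pics/tc.png

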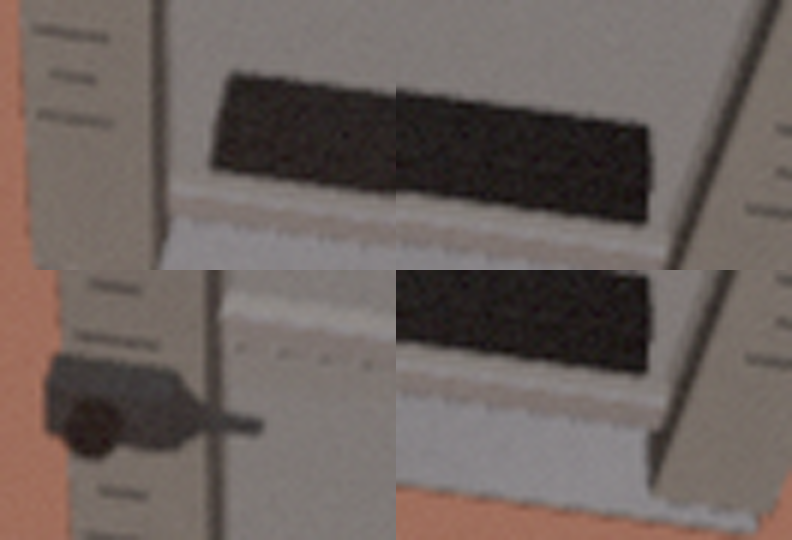

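View pics/sc.png

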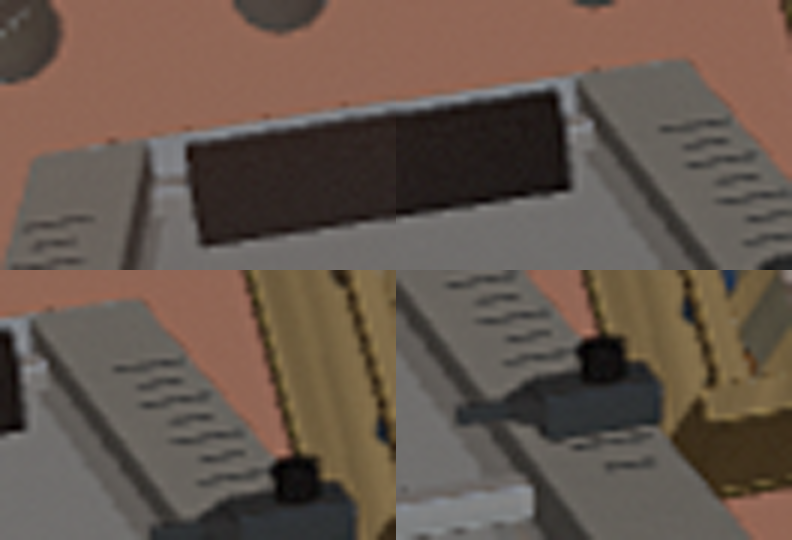

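```bash
cat > h.py <<'E'
import numpy as np
from scipy.spatial.transform import Rotation as Ro
from scipy.optimize import least_squares
C={n:np.load(f'{n}0.npz') for n in('top','scene')}
def ray(n,p,f=None):
    f=f or C[n]; d=np.linalg.inv(f['mtx'])@[p[0],p[1],1]; R=f['rotation']
    R=Ro.from_euler('xyz',R,degrees=True).as_matrix() if np.shape(R)==(3,) else R
    return np.array(f['origin']),R@d/np.linalg.norm(d)
def tri(a,b):
    (o,d),(q,e)=a,b
    s=np.linalg.lstsq(np.c_[d,-e],q-o,rcond=None)[0]
    A,B=o+s[0]*d,q+s[1]*e
    return (A+B)/2,np.linalg.norm(A-B)
def proj(P,f):
    R=Ro.from_euler('xyz',f['rotation'],degrees=True).as_matrix()
    v=f['mtx']@(R.T@(P-f['origin'])); return v[:2]/v[2]
E
python3 - <<'E'
from h import *
D={'oL':((229.9,237.6),(406.6,209.6)),'oR':((436.4,266.6),(215.9,238.8)),'iL':((233.3,221.6),(408.6,225.9)),'iR':((436.6,250.8),(218.4,255.1)),'tip':((228.3,165.6),(429.9,243.6))}
P={}
for k,(a,b) in D.items():
    P[k],g=tri(ray('top',a),ray('scene',b)); print(k,np.round(P[k]*1e3,1),round(g*1e3,1))
for a,b in(('oL','oR'),('iL','iR'),('oL','iL'),('oR','iR')):
    v=P[a]-P[b]; print(a,b,np.linalg.norm(v)*1e3, np.degrees(np.arctan2(v[1],v[0])))
# model fit: lip point p, yaw, mark as offset
c,s=np.cos(np.radians(50)),np.sin(np.radians(50))
def model(x):
    ps=x[3]; X=np.array([np.cos(ps),np.sin(ps),0]);Y=np.array([-X[1],X[0],0]);Z=np.array([0,0,1.])
    up=c*X+s*Z; n=-s*X+c*Z; p=x[:3]
    o=p+.018*n-.007*up; i=p-.018*n+.007*up
    return dict(oL=o+.21*Y,oR=o-.21*Y,iL=i+.21*Y,iR=i-.21*Y),up,n,Y
def res(x):
    M=model(x)[0]; r=[]
    for k in M:
        for n,q in zip(('top','scene'),D[k]): r+=list(proj(M[k],C[n])-q)
    return r
r=least_squares(res,[.62,0,.1,0]); print(np.round(r.x,4),np.degrees(r.x[3]),np.round(r.fun,1))
M,up,n,Y=model(r.x); d=P['tip']-r.x[:3]; print('tip rel lip: up,out,Y',d@up*1e3,d@n*1e3,d@Y*1e3,'up',up,'outer edge mid',(M['oL']+M['oR'])/2)
E
```

```text
oL [548.5 179.1 125.2] 2.3
oR [ 499.5 -236.8  126. ] 1.9
iL [582.1 174.4 113.5] 3.1
iR [ 532.2 -240.6  112.1] 3.0
tip [670.2 170.9 246.2] 2.0
oL oR 418.8077616249651 83.28508321001945
iL iR 417.95589567101837 83.13276481518251
oL iL 35.91771959565446 172.02318276238884
oR iR 35.688355630753215 173.47132716955295
[ 0.5404 -0.0308  0.1171 -0.1185] -6.789299547151854 [ 0.3  0.9  0.5 -0.4  0.4  1.3  0.3 -0.4  0.3 -0.2  1.2  0.7  1.1 -0.5
  0.5  1. ]
tip rel lip: up,out,Y 166.41004160770828 2.451468596763666 215.7011237179706 up [ 0.63828013 -0.0759894   0.76604444] outer edge mid [ 0.52220013 -0.02865979  0.12331535]
```

```bash
python3 -m creep '[[[0.137,0.36,0],-0.018,100],[[0.137,0.36,0],-0.018,100],[[0.137,0.36,0],-0.018,100],[[0.137,0.36,0],-0.018,100],[[0.137,0.36,0],-0.018,100],[[0.137,0.36,0],-0.018,100],[[0.137,0.36,0],-0.018,100],[[0.137,0.36,0],-0.018,100],[[0.137,0.36,0],-0.018,100],[[0,0,0],0,100]]'
python3 - <<'E'
from workcell import manip
s=manip.sense();print(s['t'],s['ee_pos'],s['ee_rot'],s['wrist_force'])
from scipy.spatial.transform import Rotation as R
print(R.from_euler('xyz',s['ee_rot'],degrees=True).as_matrix().round(3))
E
```

```text
t: 1.4
ee_pos: [0.4596, -0.061, 0.224]
ee_rot: [-148.1, 89.9, 27.4]
wrist_force: [-0.2, -0.1, -0.2]
opening: 0.0919
1.4 [ 0.45962035 -0.06104813  0.2239855 ] [-148.10965699   89.8697939    27.44434874] [-0.17899774 -0.10492822 -0.19226354]
[[ 0.002 -0.078 -0.997]
 [ 0.001 -0.997  0.078]
 [-1.    -0.001 -0.002]]
```

```bash
python3 -m creep '[[[0.12,0.25,0],-0.0128,100],[[0,0,-0.24],0,100],[[0,0,-0.24],0,100],[[0,0,-0.24],0,100],[[0,0,0],0,100]]'
python3 - <<'E'
from workcell import manip,grab_frame
import cv2,numpy as np
s=manip.sense();print(s['t'],s['ee_pos'],s['ee_rot'],s['wrist_force'])
for n in ["wrist","top"]:
    f=grab_frame(n); cv2.imwrite(f"pics/{n}1.png",f["img"][:,:,::-1])
E
```

```text
t: 2.02
ee_pos: [0.4774, -0.0258, 0.1138]
ee_rot: [168.1, 89.8, -18.6]
wrist_force: [-0.5, -0.5, -0.6]
opening: 0.0921
2.025 [ 0.47743317 -0.02580887  0.11375486] [168.06195583  89.82814891 -18.6044602 ] [-0.54553241 -0.47638957 -0.57510945]
```

View pics/wrist1.png

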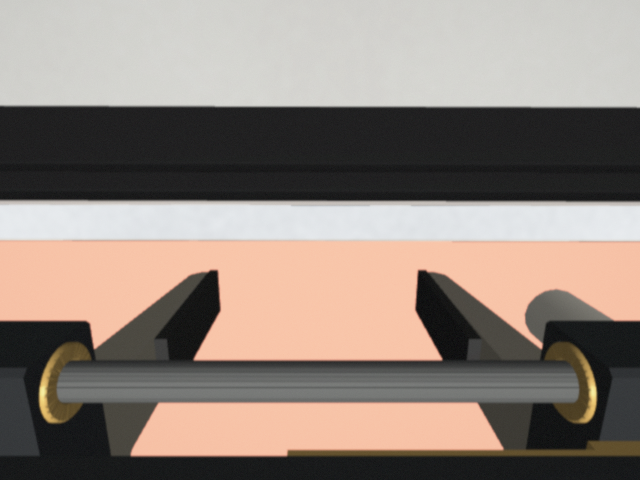

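View pics/top1.png

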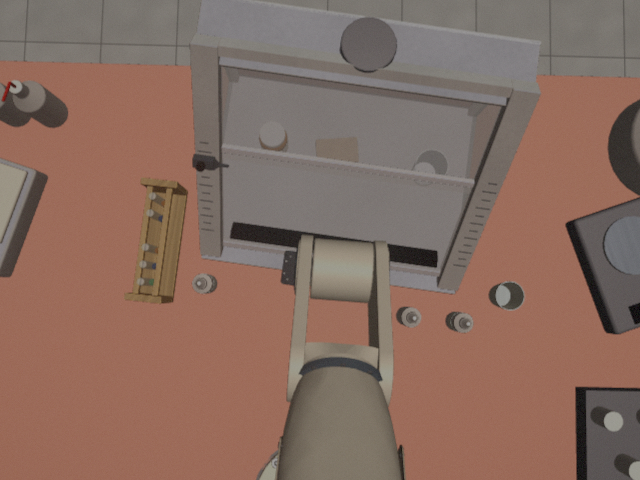

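```bash
python3 -m creep '[[[0.1,-0.012,0],0,100],[[0.085,-0.01,0],0,100],[[0,0,0],0,100]]'
python3 - <<'E'
from workcell import manip,grab_frame
import cv2,numpy as np
f=grab_frame("wrist"); cv2.imwrite(f"pics/wrist2.png",f["img"][:,:,::-1])
E
```

```text
t: 2.5
ee_pos: [0.5123, -0.0301, 0.12]
ee_rot: [-179.9, 89.2, -6.6]
wrist_force: [-1.2, 0.2, -0.8]
opening: 0.0922
```

View pics/wrist2.png

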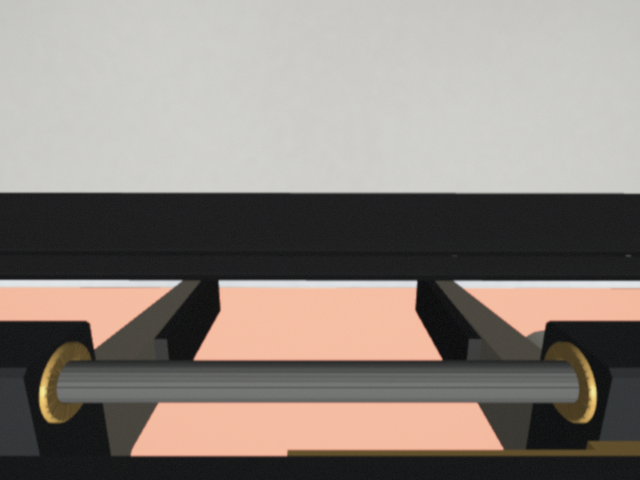

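```bash
python3 -m creep '[[[0,0,-0.05],0,100],[[0,0,0],0,100]]'; python3 -m creep '[[[0.04,-0.005,0],0,100],[[0,0,0],0,100]]'
```

```text
t: 2.8
ee_pos: [0.5115, -0.0299, 0.112]
ee_rot: [-180.0, 89.2, -6.6]
wrist_force: [0.0, -0.2, -0.5]
opening: 0.0919
t: 3.05
ee_pos: [0.5124, -0.0301, 0.111]
ee_rot: [175.1, 89.8, -11.6]
wrist_force: [0.3, 0.7, 0.4]
opening: 0.0921
```

```bash
python3 -m creep '[[[0.05,-0.006,0],0,100],[[0.05,-0.006,0],0,100],[[0,0,0],0,100]]';python3 -m creep '[[[0.042,-0.005,0.05],0,100],[[0.042,-0.005,0.05],0,100],[[0.042,-0.005,0.05],0,100],[[0,0,0],0,100]]'
```

```text
t: 3.42
ee_pos: [0.5117, -0.0301, 0.1089]
ee_rot: [1.5, 88.2, 174.8]
wrist_force: [0.3, 1.4, -0.0]
opening: 0.0918
t: 3.92
ee_pos: [0.5316, -0.0325, 0.133]
ee_rot: [1.6, 88.1, 174.9]
wrist_force: [-2.9, 0.4, 2.0]
opening: 0.092
```

Run:
```python
from workcell import manip,grab_frame
import cv2,numpy as np
from scipy.spatial.transform import Rotation as R
s=manip.sense();print(s['t'],s['qpos'],s['ee_pos'],s['ee_rot'],s['wrist_force'],s['torque'])
print(R.from_euler('xyz',s['ee_rot'],degrees=True).as_matrix().round(3))
I=[grab_frame(n)["img"][:,:,::-1] for n in ("wrist","scene","top")]
cv2.imwrite("pics/w3.png",np.vstack([np.hstack([cv2.resize(I[0],(400,300)),cv2.resize(I[1],(400,300))]),cv2.resize(I[2][130:310,150:390],(800,600))[:300]]))
cv2.imwrite("pics/s3.png",cv2.resize(I[1][150:300,180:480],(800,400),interpolation=cv2.INTER_CUBIC))
```

```text
3.925 [-3.69179165e+00  1.93922479e+01  1.08319981e+02  5.79077349e-02
  5.41440443e+01  9.30138300e+01] [ 0.53160567 -0.03251182  0.13301504] [  1.59989531  88.14314737 174.85959391] [-2.92998681  0.4172841   2.0154856 ] [ 0.11656886  0.52987959 -0.04151676]
[[-0.032 -0.117 -0.993]
 [ 0.003 -0.993  0.117]
 [-0.999  0.001  0.032]]
```

View pics/w3.png

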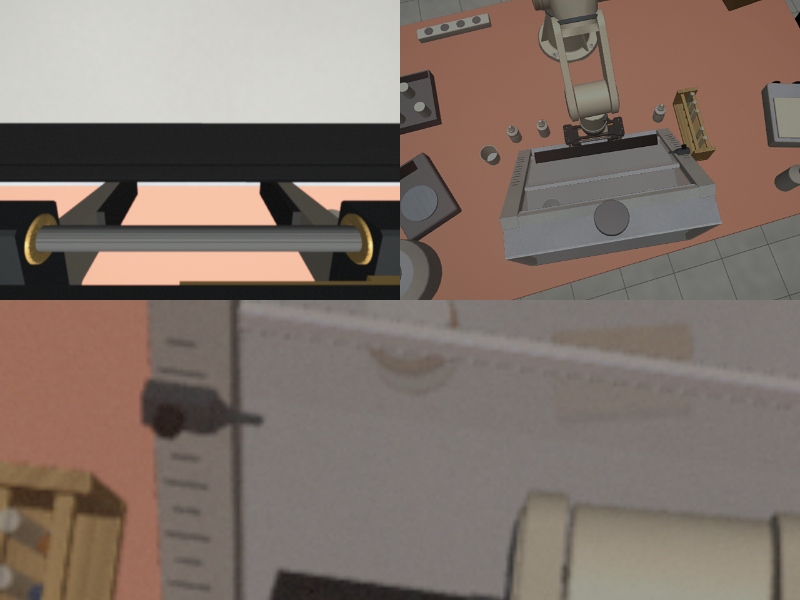

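View pics/s3.png

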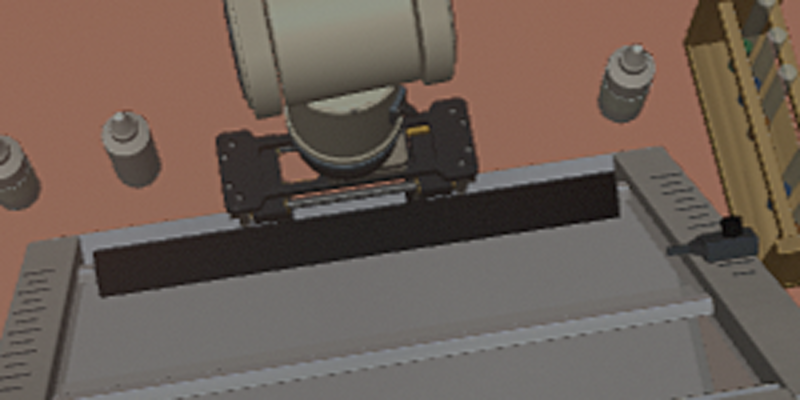

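```bash
cat >> h.py <<'E'
p0=np.array([.5404,-.0308,.1171]); up=np.array([.63828,-.07599,.76604]); Yv=np.array([.1182,.993,0]); nv=np.cross(Yv,up)*1; nv=nv if nv[2]>0 else -nv
def lip(d,on,un,y): return p0+d*up+on*nv+un*up+y*Yv
def fit(obs):
    # obs: list of (cam,(u,v),on,un,y)
    r=least_squares(lambda d:np.concatenate([proj(lip(d[0],*o[2:]),C[o[0]])-o[1] for o in obs]),[.0]); return r.x[0]*1e3,r.fun.round(1)
OL=(.018,-.007,.21);IL=(-.018,.007,.21);OR=(.018,-.007,-.21);IR=(-.018,.007,-.21)
E
python3 - <<'E'
from h import *
S=lambda x,y:(180+(x+.5)/2.6667-.5,150+(y+.5)/2.6667-.5)
print(fit([('scene',S(617,172),*OL),('scene',S(619,216),*IL),('scene',S(95,252),*OR),('scene',S(102,297),*IR)]))
print(fit([('scene',(406.6,209.6),*OL)]), fit([('top',(229.9,237.6),*OL)]))
E
```

```text
(np.float64(30.359328447181177), array([-0.8, -0.7,  1.2,  0.6, -0. , -0.8,  0.1,  0.4]))
(np.float64(-0.05279687323597832), array([ 0.5, -0.4])) (np.float64(2.6800995242218613), array([0.3, 0. ]))
```

```bash
python3 -m creep '[[[0.045,-0.0053,0.054],0,100],[[0.045,-0.0053,0.054],0,100],[[0.045,-0.0053,0.054],0,100],[[0.045,-0.0053,0.054],0,100],[[0.045,-0.0053,0.054],0,100],[[0.045,-0.0053,0.054],0,100],[[0.045,-0.0053,0.054],0,100],[[0.045,-0.0053,0.054],0,100],[[0.02,-0.0025,0.024],0,100],[[0,0,0],0,100]]'
python3 - <<'E'
from workcell import manip,grab_frame
import cv2,numpy as np
I={n:grab_frame(n)["img"][:,:,::-1] for n in ("wrist","scene","top")}
cv2.imwrite("pics/s4.png",cv2.resize(I['scene'][170:320,180:480],(800,400),interpolation=cv2.INTER_CUBIC))
cv2.imwrite("pics/t4.png",cv2.resize(I['top'][130:250,180:340],(800,600),interpolation=cv2.INTER_CUBIC))
cv2.imwrite("pics/w4.png",I['wrist'])
E
```

```text
t: 5.32
ee_pos: [0.5918, -0.0397, 0.2056]
ee_rot: [1.7, 88.1, 175.0]
wrist_force: [-2.9, 1.1, 1.7]
opening: 0.0919
```

View pics/s4.png

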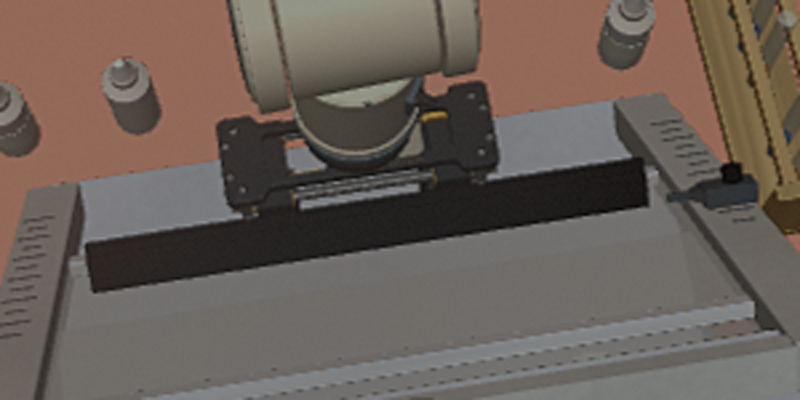

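View pics/t4.png

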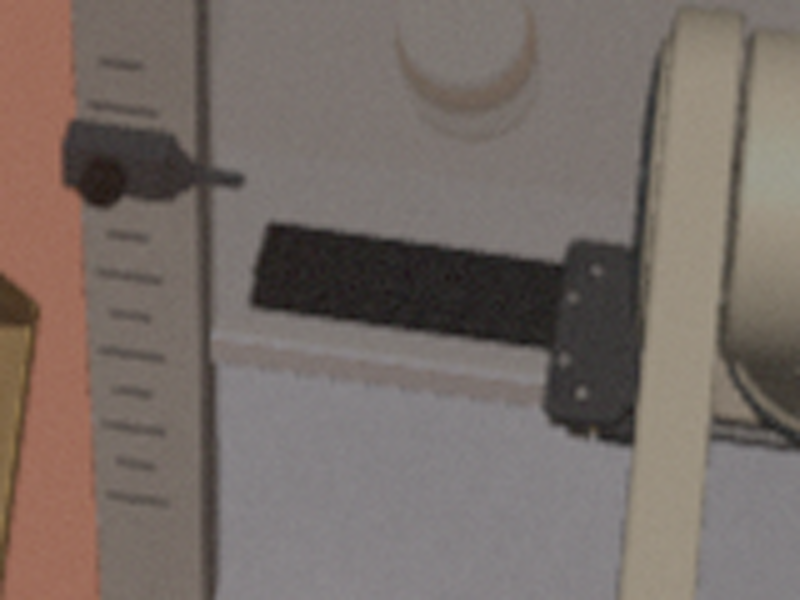

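View pics/w4.png

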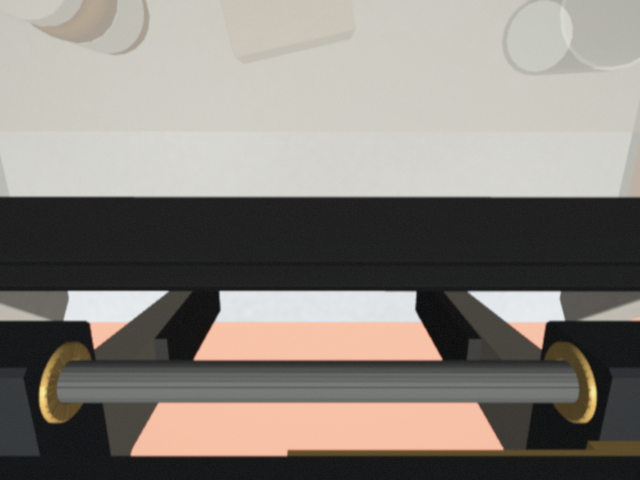

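```bash
cat > m4.py <<'E'
from h import *
S=lambda x,y:(180+(x+.5)/2.6667-.5,170+(y+.5)/2.6667-.5)
T=lambda x,y:(180+(x+.5)/5-.5,130+(y+.5)/5-.5)
def run(so,to,st,tt):
    k=[OL,IL,OR,IR]
    a=[('scene',S(*p),*q) for p,q in zip(so,k) if p]; b=[('top',T(*p),*q) for p,q in zip(to,k) if p]
    print('scene',fit(a)); print('top',fit(b)); print('both',fit(a+b))
    L=[]
    for i in range(2):
        P,g=tri(ray('top',T(*to[i])),ray('scene',S(*so[i]))); L.append(P); print(P.round(4),g.round(4))
    tip,g=tri(ray('top',T(*tt)),ray('scene',S(*st)))
    print('tip',tip.round(4),'tip abs',(tip-p0)@up*1e3,'remaining (direct)',(tip-(L[0]+L[1])/2)@up*1e3)
    # per-camera: tip position on the lip's middle plane (out 0)
    for n,q in(('top',T(*tt)),('scene',S(*st))):
        o,d=ray(n,q)
        s=((p0-o)@nv)/(d@nv); print(n,'tip z at out=0',(o+s*d-p0)@up*1e3,(o+s*d-p0)@Yv*1e3)
E
python3 - <<'E'
from m4 import *
run([(641,158),(648,206),(88,244),(94,292)],[(252,305),(268,224)],(668,197),(243,180))
E
```

```text
scene (np.float64(123.65486206442016), array([ 0.7, -0.9,  1.1,  0.1, -0.5, -0.9,  0.3,  0.4]))
top (np.float64(125.56731542250988), array([ 0.2,  0.9,  0.8, -0.9]))
both (np.float64(124.91203254325436), array([ 0.9, -0.7,  1.2,  0.3, -0.5, -0.7,  0.2,  0.7,  0.2,  1.1,  0.8,
       -0.6]))
[0.6283 0.1693 0.2201] 0.0029
[0.6617 0.166  0.2053] 0.0034
tip [0.6703 0.1713 0.2462] tip abs 166.40240227076794 remaining (direct) 41.46030465848486
top tip z at out=0 164.52938209076302 217.35073763420885
scene tip z at out=0 160.3926583440472 216.5969851805142
```

```bash
python3 -m creep '[[[0.042,-0.005,0.05],0,100],[[0.042,-0.005,0.05],0,100],[[0.03,-0.0035,0.036],0,100],[[0.015,-0.0018,0.018],0,100],[[0,0,0],0,100]]'
python3 - <<'E'
from workcell import manip,grab_frame
import cv2,numpy as np
I={n:grab_frame(n)["img"][:,:,::-1] for n in ("scene","top")}
cv2.imwrite("pics/s5.png",cv2.resize(I['scene'][200:260,390:470],(800,600),interpolation=cv2.INTER_CUBIC))
cv2.imwrite("pics/t5.png",cv2.resize(I['top'][145:205,200:280],(800,600),interpolation=cv2.INTER_CUBIC))
E
```

```text
t: 6.1
ee_pos: [0.6117, -0.0421, 0.2296]
ee_rot: [1.7, 88.0, 175.0]
wrist_force: [-4.2, 0.6, 1.0]
opening: 0.0924
```

View pics/s5.png

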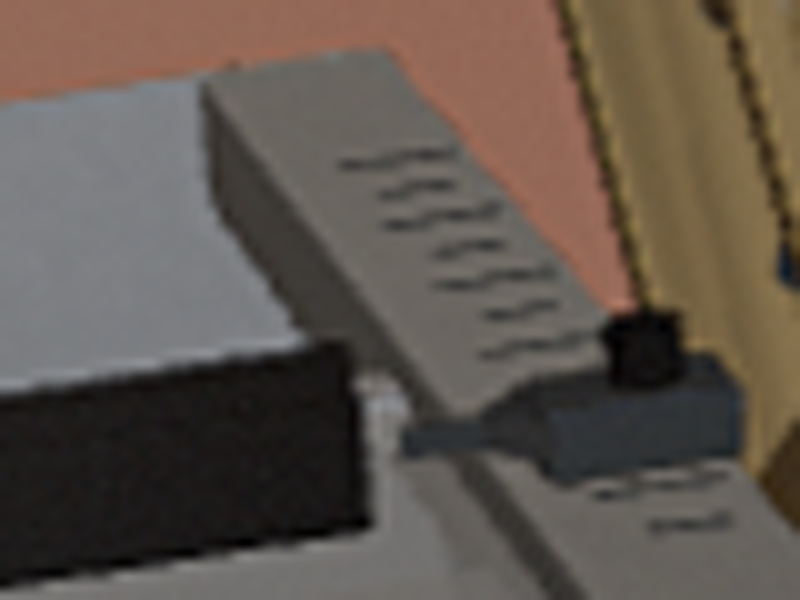

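View pics/t5.png

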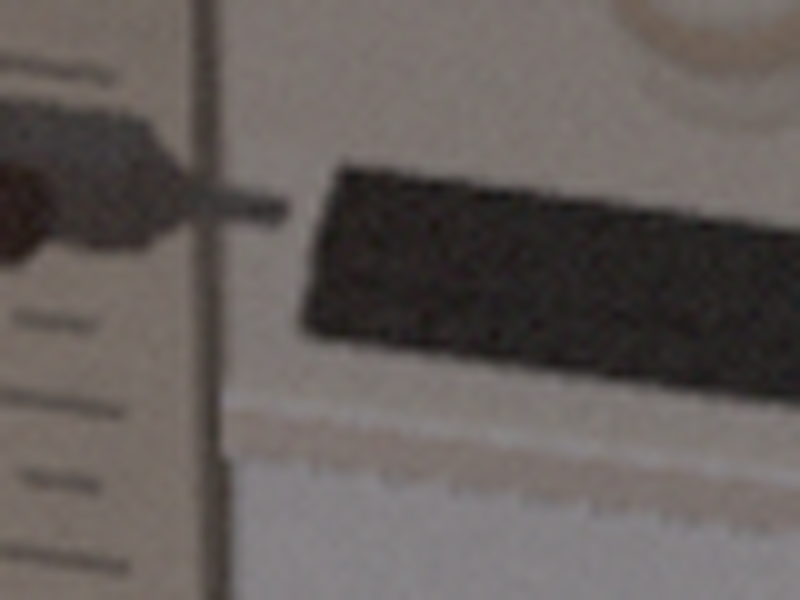

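```bash
cat > m5.py <<'E'
import m4
from m4 import *
m4.S=lambda x,y:(390+(x+.5)/10-.5,200+(y+.5)/10-.5)
m4.T=lambda x,y:(200+(x+.5)/10-.5,145+(y+.5)/10-.5)
E
python3 - <<'E'
from m5 import *
run([(346,342),(371,525)],[(304,333),(343,166)],(403,440),(287,209))
E
```

```text
scene (np.float64(152.16032709814556), array([ 0.2, -0.9,  0.7,  0.3]))
top (np.float64(156.84276937924415), array([ 0.3,  0.7,  0.2, -0.7]))
both (np.float64(155.834536537027), array([ 0.6, -0.3,  1.1,  0.9,  0.3,  1.1,  0.2, -0.3]))
[0.6478 0.1671 0.2455] 0.0023
[0.6814 0.1626 0.2332] 0.0023
tip [0.6703 0.1708 0.2469] tip abs 167.00297309960214 remaining (direct) 8.943873986367239
top tip z at out=0 164.8957788474208 217.2578408109521
scene tip z at out=0 160.07895307422064 216.01264018500822
```

```bash
python3 -m creep '[[[0.015,-0.0018,0.018],0,100],[[0.015,-0.0018,0.018],0,100],[[0,0,0],0,100]]'
python3 - <<'E'
from workcell import manip,grab_frame
import cv2,numpy as np
I={n:grab_frame(n)["img"][:,:,::-1] for n in ("scene","top")}
cv2.imwrite("pics/s6.png",cv2.resize(I['scene'][200:260,390:470],(800,600),interpolation=cv2.INTER_CUBIC))
cv2.imwrite("pics/t6.png",cv2.resize(I['top'][145:205,200:280],(800,600),interpolation=cv2.INTER_CUBIC))
E
```

```text
t: 6.58
ee_pos: [0.6161, -0.0426, 0.2348]
ee_rot: [1.7, 88.0, 175.0]
wrist_force: [-3.4, 0.2, 1.5]
opening: 0.0924
```

View pics/s6.png

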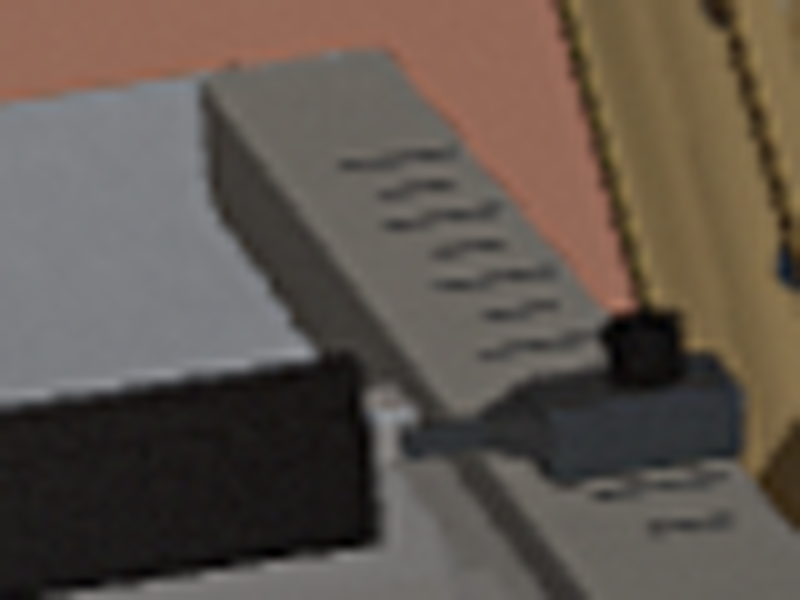

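View pics/t6.png

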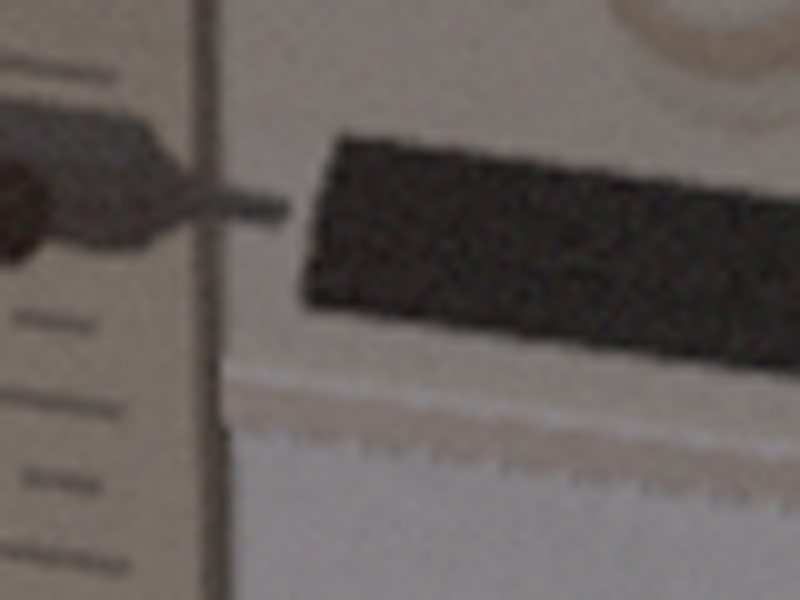

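Run:
```python
from m5 import *
run([(355,356),(380,544)],[(305,304),(342,138)],(403,440),(287,209))
```

```text
scene (np.float64(160.58779368329533), array([ 0.3, -0.8,  0.9, -0. ]))
top (np.float64(163.53172831390003), array([ 0.2,  0.8,  0.3, -0.8]))
both (np.float64(162.89551194644037), array([ 0.6, -0.4,  1.2,  0.4,  0.2,  1. ,  0.3, -0.5]))
[0.6523 0.1666 0.25  ] 0.0021
[0.6861 0.1626 0.2354] 0.0025
tip [0.6703 0.1708 0.2469] tip abs 167.00297309960214 remaining (direct) 3.41990919365326
top tip z at out=0 164.8957788474208 217.2578408109521
scene tip z at out=0 160.07895307422064 216.01264018500822
```

```bash
python3 -m creep '[[[-0.1,0.012,0],0,100],[[-0.15,0.018,0],0,100],[[-0.15,0.018,0],0,100],[[0,0,0],0,100]]'
```

```text
t: 7.18
ee_pos: [0.5545, -0.0351, 0.2353]
ee_rot: [1.6, 88.3, 174.9]
wrist_force: [0.8, -0.6, 0.8]
opening: 0.0921
```

```bash
python3 -m creep '[[[0.035,0.298,0.02],0,100],[[0.035,0.298,0.02],0,100],[[0.035,0.298,0],0,100],[[0.035,0.298,0],0,100],[[0,0,0],0,100],[[0,0,0],0,100]]'
python3 - <<'E'
from workcell import manip,grab_frame
import cv2,numpy as np
for n in ("wrist","scene","top"):
    f=grab_frame(n); np.savez(f'{n}7.npz',**f); cv2.imwrite(f"pics/{n}7.png",f["img"][:,:,::-1]); print(f['origin'],f['rotation'])
E
```

```text
t: 7.92
ee_pos: [0.5806, 0.1487, 0.2433]
ee_rot: [-3.4, 88.9, 169.8]
wrist_force: [-0.6, -0.3, -0.4]
opening: 0.092
[0.6532219  0.13876727 0.4020661 ] [ 1.64474925e+02  1.54410417e-01 -9.67996688e+01]
[ 0.98763586 -0.12697861  1.39440856] [-161.08935963    0.2562589    74.03111527]
[0.44849672 0.02508307 1.33369166] [-175.51161268   -0.74135286  -88.7472607 ]
```

View pics/wrist7.png

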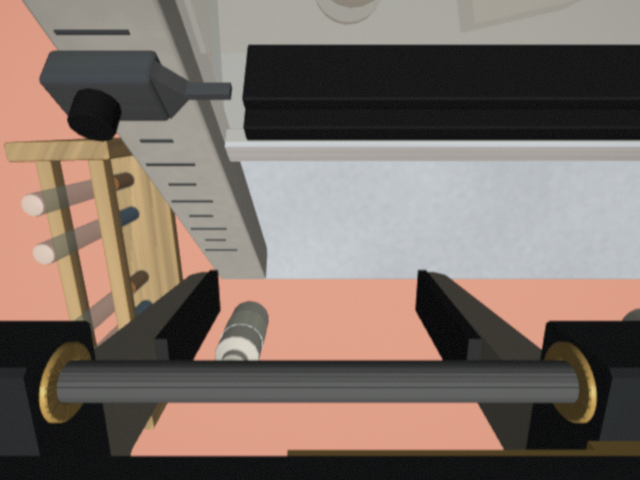

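Run:
```python
import cv2
w=cv2.imread('pics/wrist7.png'); cv2.imwrite('pics/w7c.png',cv2.resize(w[35:155,180:340],(800,600),interpolation=cv2.INTER_CUBIC))
```

```text
(no output)
```

View pics/w7c.png

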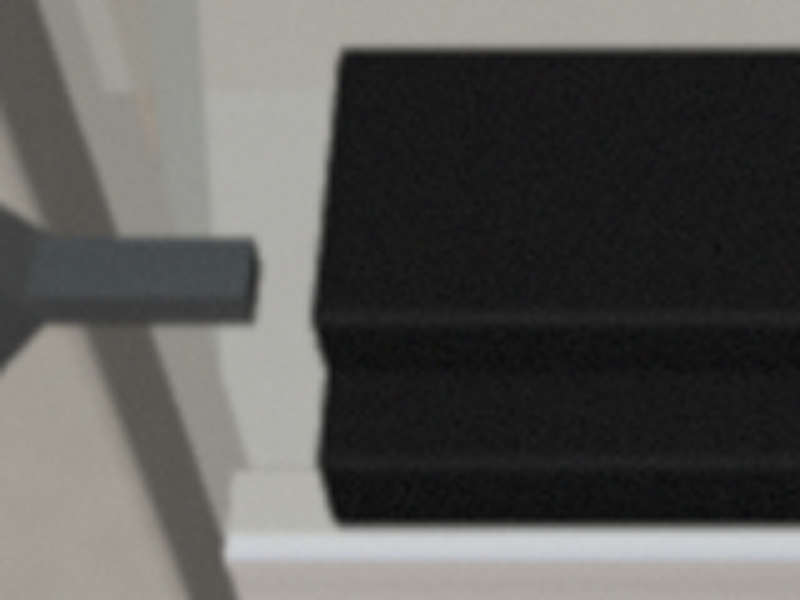

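Run:
```python
import cv2
s=cv2.imread('pics/scene7.png');t=cv2.imread('pics/top7.png')
cv2.imwrite("pics/s7c.png",cv2.resize(s[200:260,390:470],(800,600),interpolation=cv2.INTER_CUBIC))
cv2.imwrite("pics/t7c.png",cv2.resize(t[145:205,200:280],(800,600),interpolation=cv2.INTER_CUBIC))
```

```text
(no output)
```

View pics/s7c.png

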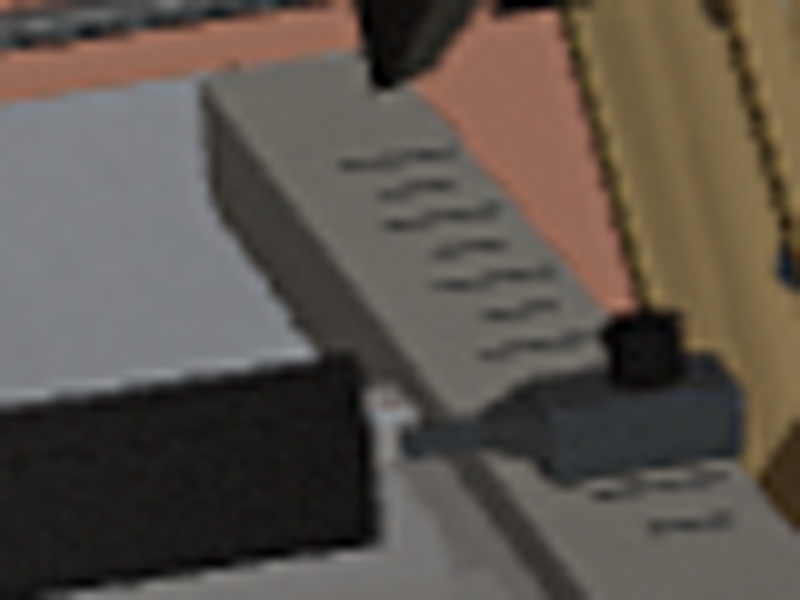

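View pics/t7c.png

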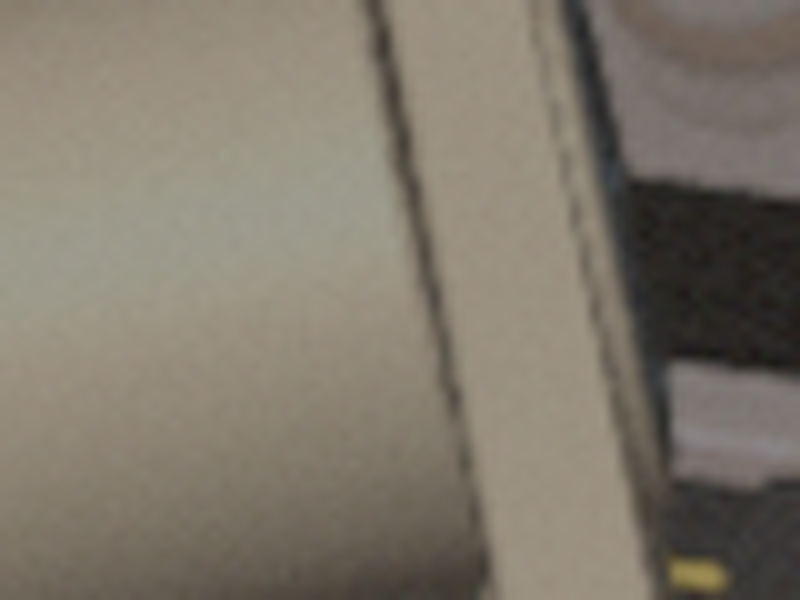

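```bash
cat > m7.py <<'E'
from h import *
C['wrist']=np.load('wrist7.npz')
S=lambda x,y:(390+(x+.5)/10-.5,200+(y+.5)/10-.5)
T=lambda x,y:(200+(x+.5)/10-.5,145+(y+.5)/10-.5)
W=lambda x,y:(180+(x+.5)/5-.5,35+(y+.5)/5-.5)
def solve(obs,tips,cams,sp=1.5,prior=None):
    # x: lip shift (up,n,Y), tip (up,n,Y) rel p0, camera px offsets
    def f(x):
        r=[]
        off={c:x[6+2*i:8+2*i] for i,c in enumerate(cams)}
        sg={'wrist':.35,'top':.3,'scene':.3}
        for c,q,o in obs:
            if c in cams: r+=list((proj(lip(0,*o)+x[0]*up+x[1]*nv+x[2]*Yv,C[c])+off[c]-q)/sg[c])
        for c,q in tips:
            if c in cams: r+=list((proj(p0+x[3]*up+x[4]*nv+x[5]*Yv,C[c])+off[c]-q)/sg[c])
        for c in cams: r+=list(off[c]/(sp*(3 if c=='wrist' else 1)))
        if prior: r.append((x[4]-x[1])/prior)
        return r
    r=least_squares(f,np.r_[.16,0,0,.16,0,.21,np.zeros(2*len(cams))],x_scale=np.r_[np.full(6,.01),np.ones(2*len(cams))])
    cov=np.linalg.inv(r.jac.T@r.jac); g=np.zeros(len(r.x));g[0]=-1;g[3]=1
    print(cams,'lip',(r.x[:3]*1e3).round(1),'tip',(r.x[3:6]*1e3).round(1),'remain %.2f +- %.2f'%((r.x[3]-r.x[0])*1e3,1e3*(g@cov@g)**.5),'off',r.x[6:].round(1),'cost',r.cost.round(1))
SU=[(.010,.007,.21),(.010,.001,.21),(.018,.001,.21)]
E
python3 - <<'E'
from m7 import *
obs=[('scene',S(355,356),OL),('scene',S(380,544),IL),('top',T(305,304),OL),('top',T(342,138),IL)]
obs+=[('wrist',W(*p),o) for p,o in zip([(342,49),(337,523),(316,322),(327,370),(321,466)],[IL,OL]+SU)]
tips=[('scene',S(402,441)),('top',T(287,209)),('wrist',W(252,281))]
for c in (['wrist','top','scene'],['wrist','top'],['wrist','scene'],['top','scene']): solve(obs,tips,c)
for c in (['wrist','top','scene'],['wrist'],['top'],['scene']): solve(obs,tips,c,prior=.0015)
E
```

```text
['wrist', 'top', 'scene'] lip [159.1  -1.   -0.7] tip [161.7   1.  215.5] remain 2.62 +- 1.36 off [-1.5 -6.8 -0.8 -1.7 -0.1  0.2] cost 26.3
['wrist', 'top'] lip [159.1  -0.9  -0.7] tip [163.4   2.8 215. ] remain 4.34 +- 3.88 off [-1.5 -7.  -0.8 -1.7] cost 23.9
['wrist', 'scene'] lip [158.8  -0.4  -1.1] tip [161.1   1.3 215.2] remain 2.29 +- 1.50 off [-2.5 -8.5  0.2  0.5] cost 18.9
['top', 'scene'] lip [153.8  -7.4   1.5] tip [157.2  -5.1 217.8] remain 3.39 +- 1.67 off [-0.2 -1.5 -0.8 -1.7] cost 8.3
['wrist', 'top', 'scene'] lip [159.1  -1.   -0.8] tip [1.608e+02 1.000e-01 2.158e+02] remain 1.74 +- 1.04 off [-1.5 -6.8 -0.8 -1.7 -0.1  0.1] cost 26.8
['wrist'] lip [158.7  -0.2  -1.2] tip [ 1.592e+02 -2.000e-01  2.157e+02] remain 0.50 +- 1.58 off [-2.6 -9. ] cost 16.5
['top'] lip [ 99.9 -77.2  15.5] tip [101.5 -77.2 232.9] remain 1.60 +- 1.55 off [0. 0.] cost 0.1
['scene'] lip [111.2 -21.8   9.9] tip [109.3 -21.8 227.6] remain -1.86 +- 4.02 off [-0.  0.] cost 0.4
```

```bash
python3 -m creep '[[[0,0,0.24],0,100],[[0,0,0.24],0,100],[[0,0,0],0,100],[[0.18,-0.02,0],0,100],[[0.18,-0.02,0],0,100],[[0,0,0],0,100],[[0,0,0],0,100],[[0,0,0],0,100]]'
python3 - <<'E'
from workcell import manip,grab_frame
import cv2,numpy as np
for n in ("wrist",):
    f=grab_frame(n); np.savez(f'{n}8.npz',**f); cv2.imwrite(f"pics/{n}8.png",f["img"][:,:,::-1]); print(f['origin'],f['rotation'])
E
```

```text
t: 9.07
ee_pos: [0.6325, 0.1349, 0.3133]
ee_rot: [2.8, 88.5, 175.5]
wrist_force: [-0.2, -0.3, 0.7]
opening: 0.0921
[0.70606197 0.12451243 0.47172564] [ 1.64141543e+02  1.81784558e-02 -9.73438456e+01]
```

View pics/wrist8.png

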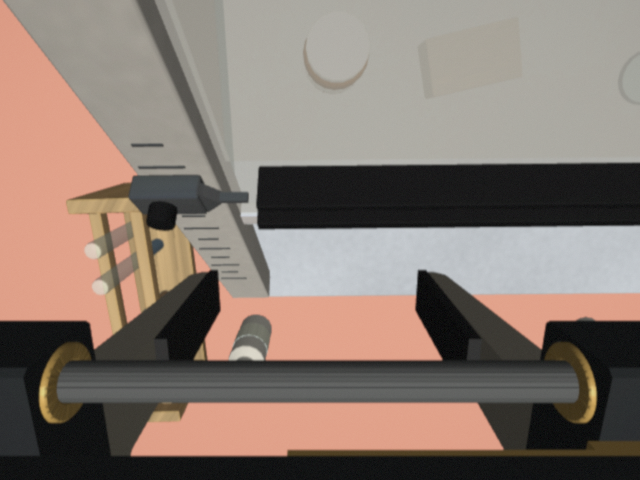

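Run:
```python
import cv2
w=cv2.imread('pics/wrist8.png'); cv2.imwrite('pics/w8c.png',cv2.resize(w[155:239,215:327],(784,588),interpolation=cv2.INTER_CUBIC))
```

```text
(no output)
```

View pics/w8c.png

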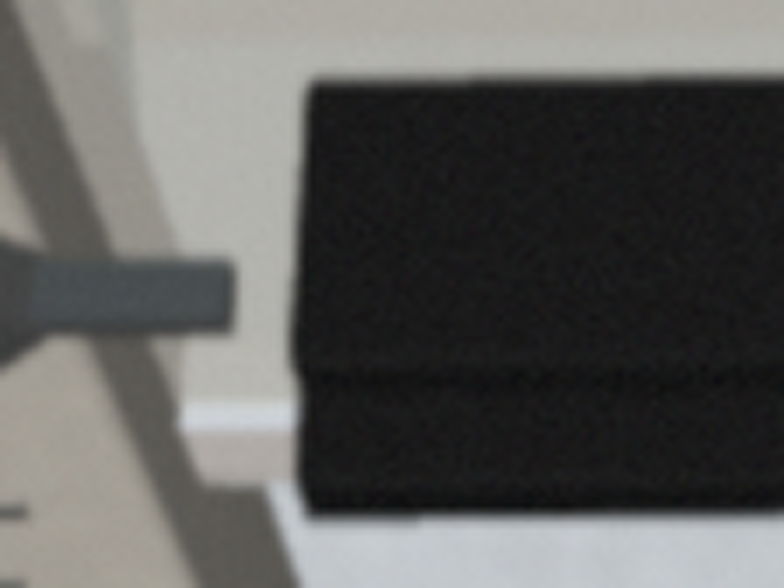

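```bash
cat > m8.py <<'E'
from m7 import *
C['w8']=np.load('wrist8.npz')
W8=lambda x,y:(215+(x+.5)/7-.5,155+(y+.5)/7-.5)
def solve2(obs,tips,cams,prior=None):
    # camera: free small translation(3) and rotation(3)
    def pr(P,f,e):
        R=Ro.from_euler('xyz',f['rotation'],degrees=True).as_matrix()@Ro.from_rotvec(e[3:]).as_matrix()
        v=f['mtx']@(R.T@(P-f['origin']-e[:3])); return v[:2]/v[2]
    def f(x):
        r=[]
        for i,c in enumerate(cams):
            e=x[6+6*i:12+6*i]; sg=.25
            for cc,q,o in obs:
                if cc==c: r+=list((pr(lip(0,*o)+x[0]*up+x[1]*nv+x[2]*Yv,C[c],e)-q)/sg)
            for cc,q in tips:
                if cc==c: r+=list((pr(p0+x[3]*up+x[4]*nv+x[5]*Yv,C[c],e)-q)/sg)
            r+=list(e[:3]/.002)+list(e[3:]/(.02 if c[0]=='w' else .003))
        if prior: r.append((x[4]-x[1])/prior)
        return np.array(r)
    r=least_squares(f,np.r_[.16,0,0,.16,0,.21,np.zeros(6*len(cams))],x_scale=np.r_[np.full(6,.01),np.full(6*len(cams),.002)])
    cov=np.linalg.inv(r.jac.T@r.jac); g=np.zeros(len(r.x));g[0]=-1;g[3]=1
    print(cams,'lip',(r.x[:3]*1e3).round(1),'tip',(r.x[3:6]*1e3).round(1),'remain %.2f +- %.2f'%((r.x[3]-r.x[0])*1e3,1e3*(g@cov@g)**.5),'cost',r.cost.round(1))
    return r
E
python3 - <<'E'
from m8 import *
obs=[('scene',S(355,356),OL),('scene',S(380,544),IL),('top',T(305,304),OL),('top',T(342,138),IL)]
obs+=[('wrist',W(*p),o) for p,o in zip([(342,49),(337,523),(316,322),(327,370),(321,466)],[IL,OL]+SU)]
obs+=[('w8',W8(*p),o) for p,o in zip([(310,83),(308,515),(295,370)],[IL,OL]+SU)]
tips=[('scene',S(402,441)),('top',T(287,209)),('wrist',W(252,281)),('w8',W8(233,297))]
for c in (['wrist','w8'],['wrist','w8','top'],['wrist','w8','scene'],['wrist','w8','top','scene'],['top','scene']): solve2(obs,tips,c)
solve2(obs,tips,['wrist','w8'],prior=.0005)
E
```

```text
['wrist', 'w8'] lip [151.6   0.3  -1.8] tip [ 1.516e+02 -1.000e-01  2.152e+02] remain -0.04 +- 0.67 cost 35.2
['wrist', 'w8', 'top'] lip [153.1  -1.4  -0.9] tip [153.4  -1.6 216. ] remain 0.28 +- 0.64 cost 47.6
['wrist', 'w8', 'scene'] lip [151.8  -0.3  -1.3] tip [152.1  -0.4 215.6] remain 0.31 +- 0.63 cost 39.7
['wrist', 'w8', 'top', 'scene'] lip [153.1  -1.7  -0.7] tip [153.7  -1.6 216.2] remain 0.60 +- 0.60 cost 51.6
['top', 'scene'] lip [141.9 -17.2   4.5] tip [145.4 -14.9 220.9] remain 3.41 +- 1.42 cost 9.4
['wrist', 'w8'] lip [151.6   0.3  -1.8] tip [1.518e+02 1.000e-01 2.152e+02] remain 0.19 +- 0.47 cost 35.4
```

Run:
```python
from m8 import *
obs=[('wrist',W(*p),o) for p,o in zip([(342,49),(337,523),(316,322),(327,370),(321,466)],[IL,OL]+SU)]
obs+=[('w8',W8(*p),o) for p,o in zip([(310,83),(308,515),(295,370)],[IL,OL]+SU)]
tips=[('wrist',W(252,281)),('w8',W8(233,297))]
r=solve2(obs,tips,['wrist','w8']); print((r.fun[:12]*.25).round(2).tolist(),r.fun[12:18].round(1),(r.fun[18:26]*.25).round(2),r.fun[26:].round(1))
for d in(-2,2):
  print(d);  o2=[(a,b,(c[0],c[1],c[2])) for a,b,c in obs]
  solve2([x for x in o2 if x[2] in (IL,OL)],tips,['wrist','w8'])
  break
solve2(obs,tips,['wrist'],prior=.0005);solve2(obs,tips,['w8'],prior=.0005)
```

```text
['wrist', 'w8'] lip [151.6   0.3  -1.8] tip [ 1.516e+02 -1.000e-01  2.152e+02] remain -0.04 +- 0.67 cost 35.2
[-0.09, -0.27, -0.08, 0.11, -0.07, 0.09, 0.23, 1.27, -0.08, -1.16, 0.11, -0.02] [-0.9 -0.  -0.4 -2.   0.7 -0.4] [ 0.13  0.16  0.27  0.4  -0.23 -0.58 -0.16  0.03] [ 0.9  0.   0.4 -1.5  0.6 -0.4]
-2
['wrist', 'w8'] lip [156.2  -4.3   0.5] tip [156.9  -4.  217.3] remain 0.71 +- 0.71 cost 1.8
['wrist'] lip [154.1  -0.9  -1.1] tip [154.5  -0.9 215.9] remain 0.38 +- 0.57 cost 27.1
['w8'] lip [147.    4.1  -3.7] tip [147.6   4.1 213. ] remain 0.59 +- 1.06 cost 5.6
```

```bash
python3 -m creep '[[[-0.2,-0.05,0.1],0,100],[[-0.3,-0.2,0.1],0,100],[[-0.3,-0.3,0.1],0,100],[[-0.3,-0.3,0],0,100],[[-0.3,-0.3,0],0,100],[[-0.2,-0.3,0],0,100],[[0,0,0],0,100],[[0,0,0],0,100]]'
python3 - <<'E'
from workcell import manip,grab_frame
import cv2,numpy as np
I={n:grab_frame(n)["img"][:,:,::-1] for n in ("scene","top")}
a=cv2.resize(I['scene'][200:260,390:470],(400,300),interpolation=cv2.INTER_CUBIC)
b=cv2.resize(I['top'][145:205,200:280],(400,300),interpolation=cv2.INTER_CUBIC)
cv2.imwrite("pics/f.png",np.vstack([np.hstack([a,b]),np.hstack([cv2.resize(I[n],(400,300)) for n in I])]))
E
```

```text
t: 10.12
ee_pos: [0.3875, -0.08, 0.3587]
ee_rot: [6.4, 88.8, 179.2]
wrist_force: [-0.1, 1.5, 1.1]
opening: 0.092
```

View pics/f.png

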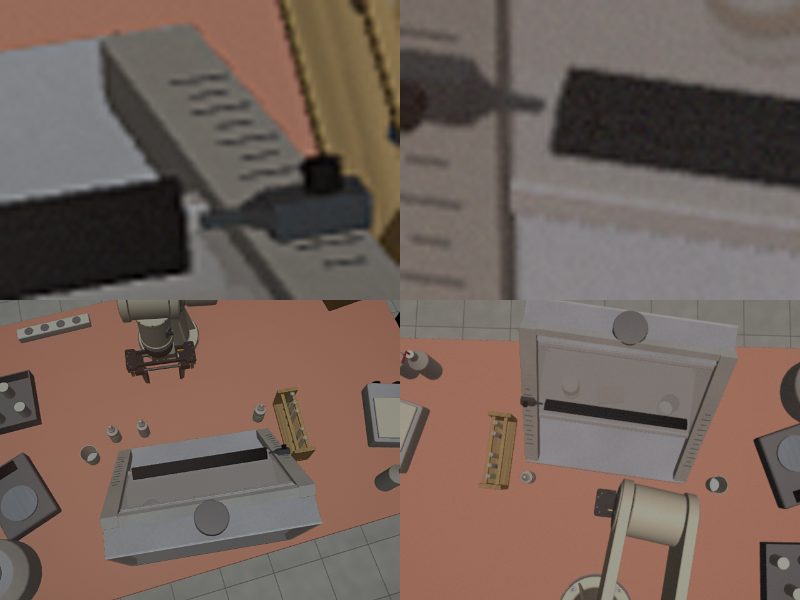

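Run:
```python
from workcell import workorder
print(workorder.job_done())
```

```text
the job is handed in; nothing more can be done
None
```

I pushed the window up by about 161 to 163 mm with the open fingertips against the lower outer edge of its lip, and it now stands level with the pointer. I then took the hand away and handed the job in at about t = 10 s of the 42 s allowed. The fingers only ever pointed down, so they touched the lip's lower outer edge rather than lying flat under it. They never pinched the lip or touched its top.

- **Level with the pointer:** the best check, two close wrist-camera views, puts the lip 0.4 to 0.7 mm below the pointer, give or take about 0.7 mm.
- **Checks that disagreed:** the top camera alone gave 1.4 mm below and the scene camera alone 0.5 mm above. Triangulating those two coarser views gave about 3.4 mm below. I trusted the closer wrist views and did not push again. Points on the lip's step fitted the model poorly, by about 1.2 px, so I left them out of the best fit.
- **After letting go:** the last pictures show the lip unmoved since release and the hand well clear. The pointer, bottles, rack, cup and hood contents look undisturbed in the wide views.
- **Wrist force:** it read no more than about 4 to 5 N whenever I checked.

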